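# Slide a pipe flange into the slotted clamp fixture

## Robot

A 6-joint arm with a two-finger parallel gripper is mounted at the origin on a cart in front of the work surface, level with it; the furniture and walls round the work are solid. World frame = base frame: x ahead of the robot, y to its left, z up, the work surface at z = 0. Lengths are in m, angles in rad, forces in N, time in s.
With the tool pointing down it reaches from about 0.35 to 0.925 m from the base axis. Payload 6.4 kg.
Tool frame: the origin (TCP) lies at the very end of the fingers, on their centre line; the grasp point (between the pads) lies 19 mm behind it; z points along the fingers, y is the line along which they close (so a half turn about z gives the same grasp; the last joint's range is limited). The gripper opens to 85 mm and grips with 20 to 120 N. Pads are 22 mm wide; open, the fingers measure 114 mm over their backs; the gripper's body (76 mm by 85 mm) begins 54 mm behind the grasp point. The pads swing forward as they close: fully open they stand 13 mm farther back than shut.
Start: joints at [1.021, 0.245, 1.558, -0, 1.339, -0.174], TCP at [0.239, 0.605, 0.231] pointing down, gripper open.
Joint ranges: [-3.13, 3.13], [-1.02, 2.26], [0.13, 2.54], [-0.95, 4.09], [0.21, 2.88], [-2.74, 2.74]. Speed limits (rad/s): [2.57, 2.57, 3.14, 3.14, 3.14, 3.14].

## Interface

Orientations are given as a unit quaternion [x, y, z, w].
In Python, from cell import robot, eoat, inverse_kinematics, imaging, spotter gives the robot as it stands. Calls block until the motion is done:
- robot.reach(position, orientation): joint-space move of the TCP to a pose.
- robot.move_straight(position, rotation=None, v=0.15): straight line of the TCP; rotation=None keeps the orientation; v is the mean speed in m/s.
- robot.set_joints(angles): joint-space move.
- eoat.ungrasp() and eoat.close_gripper(force=None): open the fingers fully, or close them until they stop; force is the grip in N (None keeps the last).
- robot.hold(seconds).
- inverse_kinematics(position, orientation): joint angles nearest the present ones, or None.
- imaging.camera(name): name is "side" or "top"; returns the picture (400x640x3 uint8, red, green, blue); there is no depth.
- imaging.get_calibration(name): a dict with "K" (3x3 intrinsics, pixels), "R" (3x3) and "t" (3): a world point X has camera coordinates R X + t. Camera axes: x right, y down, z forward; pixel columns grow to the right and rows downward; lengths in m; the calibration is good to about 2 mm. A picture is of the moment at which its call begins. get_calibration takes no time and is no camera call.
A pose or a line that the arm cannot do raises robot.IKError and nothing moves.
- robot.sign_off(): hands the job in; it is judged then, once.
Trained networks look in the newest picture that a camera, given by its name, has taken for a name from the list of things; names that differ only in an ending like _2 or _b are one class to them, and where a whole thing is asked for, a point or a joint stands for the part that bears it (a point fixed in the world has none). Each returns a list of dicts, best first, with "conf" (0 to 1); they miss things now and then, are a little off and sometimes report something else, mostly with a low value. They report only what shows in the picture. A call takes as long as a camera call. They do not tell look-alikes from the thing itself.
- spotter.spot_in(query, camera): "box" ([left, top, width, height] in pixels, round what is visible of it).
- spotter.place_of(query, camera): "xy" ([column, row] in pixels: a listed point, or the origin of a listed thing).
Readings, each from a call of its own:
- robot.current_time_s(): time.
- robot.current_qpos(): joint angles.
- robot.current_dq(): joint speeds.
- robot.current_tau(): joint torques, N m.
- robot.current_ee_pos(): TCP position.
- robot.current_orientation(): TCP orientation.
- robot.current_ft_force(): force on the tool from outside, world axes, zero at the start.
- robot.current_torque(): the same for the moment, N m.
- robot.current_finger_gap(): finger opening in m.
- robot.current_finger_force(): force on a finger pad.
Only numpy, scipy, OpenCV 4.12 (cv2) and the standard library are available. Lean on these libraries where they do the work, as an engineer would, in place of code of your own. Each camera call takes 0.05 s, during which the arm holds its last target. There are 200 camera calls.

## Task

Pick up the pipe flange, set it on the apron of the slotted fixture and slide it sideways under the plate, so that its pipe stands in the slot and its flat foot lies behind the plate. Slide on until you feel the pipe meet the adjustable stop and press it home with a light push of 5 to 10 N for half a second, without ramming anything or shoving the stop out of its setting. Then let go, leaving the flange upright against the stop and the tape measure, steel block and solder spool where they are.

Things in the scene. Friction and masses are not known exactly. Their poses are not given: they have to be found in the camera images.
- flange_center (a point): Loose steel pipe flange, 114 mm long, 60 mm high, 0.42 kg: flat foot 44 mm (its x) by 114 mm (its y), 8 mm thick; upright pipe, 48 mm outside diameter, in its middle. Point: on the pipe's axis, 30 mm above the underside; z up. A half turn is no matter. Grip the pipe from above, fingers closing along y, tips 25 to 30 mm above the underside: they then clear the plate and stop.
- fixture: Fixed slotted clamp fixture, 245 x 156 mm. Origin on the bench, mid-width, straight below the plate's front edge; the part slides in along its +x (z up). Flat floor 12 mm above the bench, x = -90 to 155 mm; 6 mm plate over x = 0 to 155 mm, its underside 11 mm and top 17 mm above the floor. Walls under the plate at y = +-61 mm guide the ends of the foot, which lies along y.
- apron (a point): Middle of the apron, on the floor of the fixture: the bare part before the plate (x = -90 to 0 mm of the fixture), this point at x = -50 mm. The flange can be set down here. The floor is a slippery grey wear plate: friction 0.12 of the downward force.
- slot_mouth (a point): Middle of the slot's mouth, at the plate's front edge, at the height of the plate's top. The slot runs along the fixture's +x, open at the front, 52 mm wide, its mouth rounded out to 80 mm. In it rides the stop, a block 22 mm wide with a black thumb screw; its steel face meets the pipe 11.5 to 39.5 mm above the floor.
- slot_home (a point): Middle of the range of home positions of the pipe's axis, at the floor, 46 mm from the plate's front edge. The stop's setting differs every time and is not reported: the pipe meets it up to 20 mm before or beyond this point, to be found by feel. The stop is rigid up to about 18 N, then slips back; it must keep its setting.
- tape_measure: Yellow tape measure standing on the bench, 32 x 84 x 62 mm, a bystander; origin under its middle.
- steel_block: Plain steel block 35 x 50 x 31 mm, a bystander; origin under its middle.
- solder_spool: Spool of solder 56 mm across and 55 mm high, a bystander; origin under its middle.
Not all that is in view belongs to the job. What is meant by the part that bears flange_center is not orange, and is the smaller of those in its own colour.

How it is judged:
By the outcome, as a careful person would: the job done as asked, in the order asked, and still so for the second after the job is handed in, with the robot touching nothing.
It also fails if it takes over 64 s, if anything falls off the work surface, if the arm or the gripper's body presses on something with over 40 N, if the wrist force passes 120 N, or if a joint passes its speed limit or range.

## Working session

There is one attempt and no reset: what is moved stays moved. The work goes in short steps, each a Python script; the robot and the scene stay as the last script left them, time stands still between calls to the robot, and variables do not carry over. Pictures are saved under pics/ and viewed, at most 10 in all, crops included, and the job is handed in when it is done.

```bash
mkdir -p pics; ls; cat > h.py <<'E'
import numpy as np, cv2
from cell import robot, eoat, inverse_kinematics, imaging, spotter
def ray(cam,px):
    c=imaging.get_calibration(cam);K,R,t=map(np.array,(c["K"],c["R"],c["t"]))
    d=R.T@np.linalg.inv(K)@np.array([px[0],px[1],1.]);return -R.T@t,d
def at_z(cam,px,z):
    o,d=ray(cam,px);return o+d*(z-o[2])/d[2]
def proj(cam,X):
    c=imaging.get_calibration(cam);K,R,t=map(np.array,(c["K"],c["R"],c["t"]))
    p=K@(R@np.array(X)+t);return p[:2]/p[2]
def snap(cam,name):
    im=imaging.camera(cam);cv2.imwrite(f"pics/{name}.png",np.array(im)[:,:,::-1]);return im
E
python3 - <<'E'
from h import *
np.set_printoptions(precision=4,suppress=True)
a=snap("top","top0");b=snap("side","side0")
cv2.imwrite("pics/both.png",np.vstack([a,b])[:,:,::-1][::1]) 
for cam in("top","side"):
    o,_=ray(cam,(0,0));print(cam,o)
    for q,z in(("flange_center",.03),("apron",.012),("slot_mouth",.029),("slot_home",.012),("fixture",0),("tape_measure",0),("steel_block",0),("solder_spool",0)):
        for r in spotter.place_of(q,cam)[:4]: print(q,np.round(r["xy"],1),round(r["conf"],2),at_z(cam,r["xy"],z))
print(robot.current_orientation(),robot.current_time_s())
E
```

```text
pics
top [0.3199 0.023  1.1456]
flange_center [210.1 296.5] 0.91 [0.346  0.2871 0.03  ]
flange_center [206.6 237.9] 0.85 [0.4974 0.2876 0.03  ]
flange_center [381.  190.5] 0.79 [ 0.5752 -0.1853  0.03  ]
apron [307.3 255.3] 0.79 [0.4255 0.0295 0.012 ]
slot_mouth [305.4 233.8] 0.65 [0.4806 0.0285 0.029 ]
slot_mouth [309.3 236.8] 0.52 [0.4716 0.0191 0.029 ]
slot_home [299.1 219.3] 0.78 [0.524  0.0414 0.012 ]
slot_home [203.7 233.7] 0.55 [0.5124 0.299  0.012 ]
fixture [309.5 235.7] 0.71 [0.4785 0.0182 0.    ]
tape_measure [403.4 232.6] 0.61 [ 0.4597 -0.2346  0.    ]
steel_block [226.4 161.2] 0.61 [0.7124 0.2276 0.    ]
solder_spool [390.  137.9] 0.57 [ 0.7312 -0.2377 -0.    ]
side [ 0.4196 -0.787   0.7188]
flange_center [346.3 256.2] 0.92 [ 0.5796 -0.1827  0.03  ]
flange_center [292.6 136.7] 0.89 [0.5096 0.2955 0.03  ]
flange_center [232.7 136.1] 0.66 [0.3358 0.3163 0.03  ]
apron [269.9 203.2] 0.78 [0.4283 0.0267 0.012 ]
slot_mouth [286.4 192.4] 0.68 [0.4708 0.0434 0.029 ]
slot_home [423.8 279.9] 0.59 [ 0.7313 -0.2497  0.012 ]
slot_home [311.4 200.2] 0.57 [0.5316 0.0267 0.012 ]
fixture [294.5 202.2] 0.66 [0.4901 0.0375 0.    ]
fixture [290.  133.8] 0.47 [0.507 0.36  0.   ]
tape_measure [292.7 295.4] 0.59 [ 0.4592 -0.2475  0.    ]
steel_block [362.9 153.4] 0.54 [0.7093 0.2321 0.    ]
solder_spool [425.  278.9] 0.89 [ 0.74   -0.2383  0.    ]
[0.1868 0.9824 0.     0.    ] 0.9
```

View pics/top0.png

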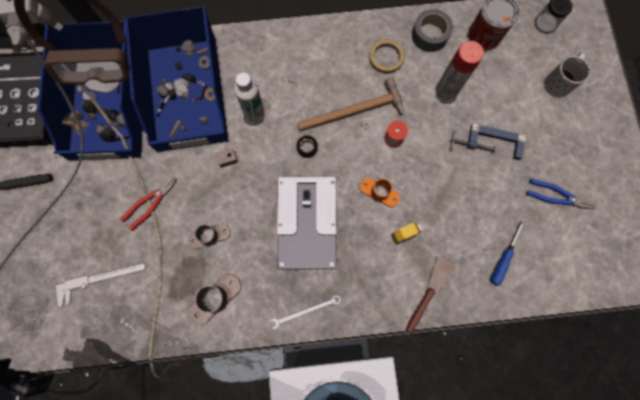

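View pics/side0.png

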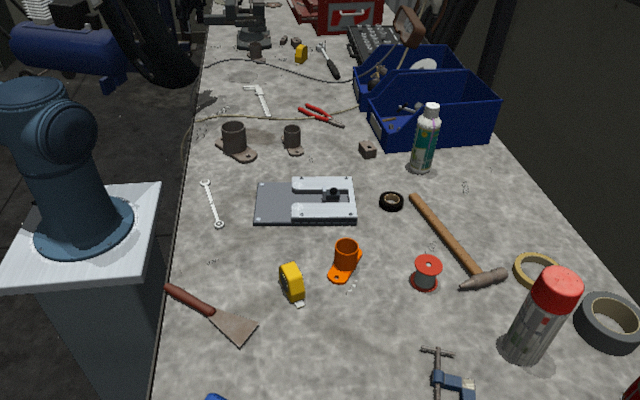

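Candidates for the flange: the large brown one, top (212,299) / side (234,140); the small brown one, top (207,235) / side (292,138); the orange one, top (381,190) / side (345,258). By the description (not orange, smaller of its colour) I choose the small brown one, (207,235), and check it in a crop.

```bash
python3 - <<'E'
import cv2,numpy as np
t=cv2.imread("pics/top0.png");s=cv2.imread("pics/side0.png")
f=lambda im,x,y,w,h,W,H:cv2.resize(im[y:y+h,x:x+w],(W,H),interpolation=cv2.INTER_CUBIC)
a=f(t,180,210,70,50,420,300);b=f(t,262,170,90,110,360,440)
c=f(s,265,115,70,50,420,300)
L=np.vstack([a,c]);R=np.zeros((600,360,3),np.uint8);R[:440]=b
cv2.imwrite("pics/crop.png",np.hstack([L,R]))
E
```

```text
(no output)
```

View pics/crop.png

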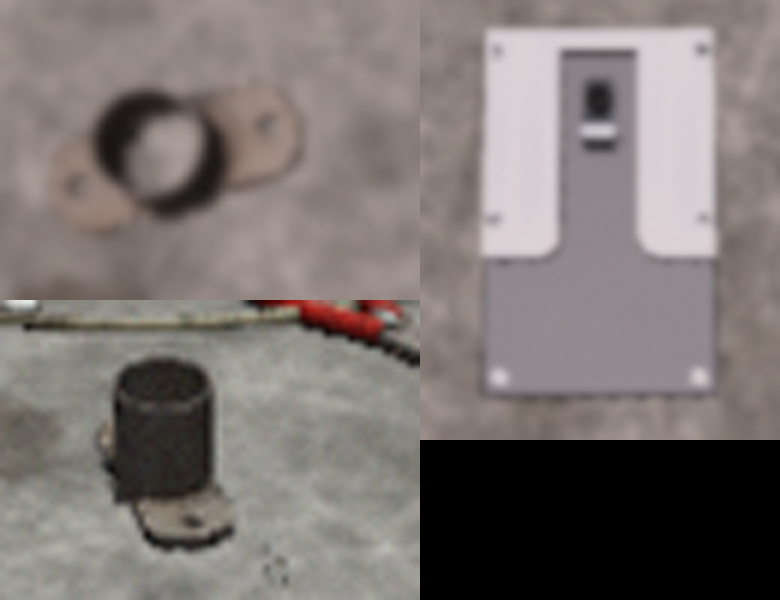

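The crop shows the brown small flange (pipe about top px (206,236), foot holes about (193,241) and (224,231)) and the fixture with its stop about (306,203); choice confirmed.

```bash
python3 - <<'E'
from h import *
np.set_printoptions(precision=4,suppress=True)
t=cv2.imread("pics/top0.png")
tp=lambda u,v,z:at_z("top",(180+(u+.5)/6-.5,210+(v+.5)/6-.5),z)
h1,h2=tp(77,184,.008),tp(266,124,.008);e1,e2=tp(52,200,.008),tp(303,127,.008)
print("flange holes mid",(h1+h2)/2,"ends",(e1+e2)/2,[np.degrees(np.arctan2(*(b-a)[[1,0]])) for a,b in((h1,h2),(e1,e2))],np.linalg.norm(e1-e2))
fp=lambda u,v,z:at_z("top",(262+(u-420+.5)/4-.5,170+(v+.5)/4-.5),z)
# plate outline
g=cv2.cvtColor(t,cv2.COLOR_BGR2GRAY)[170:280,262:352];G=cv2.resize(g,None,fx=4,fy=4,interpolation=cv2.INTER_CUBIC)
hs=cv2.cvtColor(t,cv2.COLOR_BGR2HSV)[170:280,262:352]
_,m=cv2.threshold(G,170,255,0)
print("gray plate/bg",G[100,100],G[200,20],G[330,180])
cs=max(cv2.findContours(m,0,1)[0],key=cv2.contourArea);print(cv2.boundingRect(cs),cv2.minAreaRect(cs))
for n,u,v,z in(("RL",485,28,.029),("RR",713,28,.029),("FL",482,256,.029),("FR",716,256,.029),("AL",482,393,.012),("AR",716,393,.012),("slotL",560,150,.029),("slotR",637,150,.029),("stop top face",598,124,.0515),("stop bottom",598,140,.0235)):print(n,fp(u,v,z))
# slot edges row-wise, subpixel at level 160
for v in(150,165,180,195,210):
    row=G[v].astype(float); c=np.where(np.diff((row>165).astype(int))!=0)[0]; print(v,c,[fp(420+x+.5,v,.029)[:2] for x in c])
E
```

```text
flange holes mid [0.5077 0.2882 0.008 ] ends [0.5031 0.2857 0.008 ] [np.float64(-78.15927241149345), np.float64(-79.61687009264878)] 0.11532191469150907
gray plate/bg 212 132 141
(60, 28, 236, 228) ((177.5, 141.5), (227.0, 235.0), 90.0)
RL [0.6438 0.0865 0.029 ]
RR [ 0.6272 -0.0669  0.029 ]
FL [0.489  0.1025 0.029 ]
FR [ 0.4725 -0.0506  0.029 ]
AL [0.4012 0.1118 0.012 ]
AR [ 0.3848 -0.041   0.012 ]
slotL [0.5544 0.0444 0.029 ]
slotR [ 0.5489 -0.0067  0.029 ]
stop top face [0.5643 0.0175 0.0515]
stop bottom [0.5596 0.0185 0.0235]
150 [ 63 137 215 294] [array([0.5599, 0.0951]), array([0.5546, 0.046 ]), array([ 0.549 , -0.0057]), array([ 0.5433, -0.058 ])]
165 [ 62 137 215 293] [array([0.5498, 0.0967]), array([0.5444, 0.047 ]), array([ 0.5389, -0.0046]), array([ 0.5333, -0.0561])]
180 [ 62 137 215 293] [array([0.5397, 0.0976]), array([0.5343, 0.048 ]), array([ 0.5288, -0.0035]), array([ 0.5232, -0.0549])]
195 [ 61 137 215 293] [array([0.5297, 0.0991]), array([0.5243, 0.049 ]), array([ 0.5187, -0.0024]), array([ 0.5132, -0.0538])]
210 [ 61 137 215 293] [array([0.5196, 0.1   ]), array([0.5142, 0.05  ]), array([ 0.5087, -0.0013]), array([ 0.5032, -0.0526])]
```

```bash
cat >> h.py <<'E'
def down(deg):  # tool pointing down, closing line at world angle deg
    a=np.radians((deg+90)/2);return [np.cos(a),np.sin(a),0,0]
E
python3 - <<'E'
from h import *
np.set_printoptions(precision=4,suppress=True)
p=np.array([.505,.2885]);q=down(101)
print(inverse_kinematics([*p,.13],q))
robot.reach([*p,.13],q); f0=robot.current_ft_force();print(robot.current_time_s(),f0)
robot.move_straight([*p,.024],v=.12);print(robot.current_ft_force())
eoat.close_gripper(60);print(robot.current_finger_gap(),robot.current_finger_force(),robot.current_ft_force())
robot.move_straight([*p,.11],v=.12);robot.hold(.3)
print(robot.current_finger_gap(),robot.current_ft_force(),robot.current_ee_pos(),robot.current_time_s())
E
```

```text
[ 0.3242  0.1997  1.8082 -0.      1.1337 -1.4386]
2.4667 [ 0.3212 -0.0229  0.0858]
[ 0.749  -0.1818  0.4069]
0.047529305666178516 62.89267388172448 [-1.7269 -0.9885  6.1732]
0.04769948662650871 [ 0.5399  0.2544 -4.024 ] [0.5047 0.2884 0.1094] 5.1083
```

```bash
cat >> h.py <<'E'
YAW=np.radians(-6.1);O=np.array([.4812,.0272]);Q=down(90-6.1)
ex=np.array([np.cos(YAW),np.sin(YAW)]);ey=np.array([-ex[1],ex[0]])
def fx(s,l=0,z=0): return np.array([*(O+s*ex+l*ey),z])
E
python3 - <<'E'
from h import *
np.set_printoptions(precision=4,suppress=True)
robot.reach(fx(-.05,0,.11).tolist(),Q)
robot.move_straight(fx(-.05,0,.045).tolist(),v=.12);robot.hold(.2)
f0=robot.current_ft_force();print(f0,robot.current_ee_pos())
z=.040
while z>.030:
    robot.move_straight(fx(-.05,0,z).tolist(),v=.03); f=robot.current_ft_force()-f0
    if f[2]>1.5: break
    z-=.001
print("z",z,f,robot.current_ee_pos(),robot.current_time_s())
s=snap("side","side1");t=snap("top","top1")
r=lambda im,x,y,w,h,W,H:cv2.resize(im[y:y+h,x:x+w],(W,H),interpolation=cv2.INTER_CUBIC)
cv2.imwrite("pics/c1.png",np.hstack([r(s,235,150,135,100,540,400),r(t,275,170,65,100,260,400)])[:,:,::-1])
E
```

```text
[ 0.1333  0.9042 -3.7054] [0.4323 0.0324 0.0459]
z 0.036 [-1.9133 -0.0059  8.7422] [0.4325 0.0323 0.0371] 8.3583
```

View pics/c1.png

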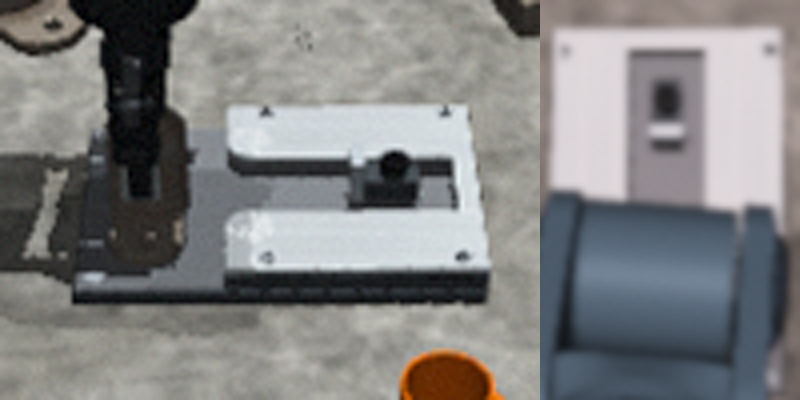

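The view shows the flange standing on the apron (side crop (148,200)), foot parallel to the plate edge (x≈227), the stop around (380,180). Now I slide it in with force feedback.

```bash
python3 - <<'E'
from h import *
np.set_printoptions(precision=4,suppress=True)
F0=np.array([.1333,.9042,-3.7054]); z=.0364; l=0.
robot.move_straight(fx(-.05,0,z).tolist(),v=.02);robot.hold(.1)
def rd():
    f=robot.current_ft_force()-F0; return np.array([f[:2]@ex,f[:2]@ey,f[2]])
print("start",rd())
s=-.05;n=0;log=[]
while s<.07:
    step=.004 if s<-.03 else .002 if s<.018 else .0007
    s+=step
    robot.move_straight(fx(s,l,z).tolist(),v=.03 if s<.018 else .015)
    f=rd();log.append((s,l,*f))
    if abs(f[1])>1.5: l+=.0003*np.sign(f[1])
    if f[2]>5: z+=.0001
    if f[0]<-3.5:
        robot.hold(.1);f=rd();print("contact?",s,l,f)
        if f[0]<-3:break
    if robot.current_time_s()>32:print("time");break
L=np.array(log);print(L[::5]);print(L[-4:]);e=robot.current_ee_pos();print(z,(e[:2]-O)@ex,(e[:2]-O)@ey,e,robot.current_time_s())
E
```

```text
start [ 0.9011 -0.0153  9.4665]
contact? 0.05089999999999999 -0.0021 [-4.7046  1.4444  2.9524]
[[-0.046   0.     -0.58   -0.1884  8.6835]
 [-0.028   0.     -0.8    -1.0631  9.9842]
 [-0.018   0.     -0.64   -0.5725  3.5838]
 [-0.008   0.      0.4222 -0.858  -0.7496]
 [ 0.002  -0.0006 -0.6428 -0.8228  0.5131]
 [ 0.012  -0.0006  0.1017 -0.1501 -0.3417]
 [ 0.0194 -0.0006  0.4492 -1.2422  0.3368]
 [ 0.0229 -0.0006 -0.193  -0.6633 -0.9518]
 [ 0.0264 -0.0012 -0.6378 -0.1576  0.4082]
 [ 0.0299 -0.0015  0.3375 -0.9696 -0.5422]
 [ 0.0334 -0.0018  0.4415 -0.4427 -0.105 ]
 [ 0.0369 -0.0021 -0.5652 -0.0487 -1.0038]
 [ 0.0404 -0.0021 -1.071   0.5257 -1.4129]
 [ 0.0439 -0.0018  0.1837 -0.8548 -0.7287]
 [ 0.0474 -0.0021 -0.2675  0.6949 -1.2122]
 [ 0.0509 -0.0021 -4.0911  0.8025  0.8121]]
[[ 0.0488 -0.0021 -0.2245  0.9813 -0.279 ]
 [ 0.0495 -0.0021 -0.7739  0.5043 -0.7404]
 [ 0.0502 -0.0021 -0.2847  0.4423 -1.0994]
 [ 0.0509 -0.0021 -4.0911  0.8025  0.8121]]
0.03740000000000003 0.050479186786616476 -0.002033019486109162 [0.5312 0.0198 0.0373] 28.1083
```

```bash
python3 - <<'E'
from h import *
np.set_printoptions(precision=4,suppress=True)
F0=np.array([.1333,.9042,-3.7054]); l=-.0021;z=.0374;s=.0509
def rd(n=4):
    a=[]
    for _ in range(n):
        robot.hold(.03);f=robot.current_ft_force()-F0;a.append([f[:2]@ex,f[:2]@ey,f[2]])
    return np.mean(a,0)
f=rd();print(f)
while f[2]<2 and z>.0366:
    z-=.0002;robot.move_straight(fx(s,l,z).tolist(),v=.01);f=rd(3);print("low",z,f)
for _ in range(14):
    if f[0]<-6.8 : break
    s+=.00015;robot.move_straight(fx(s,l,z).tolist(),v=.01);f=rd();print(round(s,5),f)
t0=robot.current_time_s();a=[]
while robot.current_time_s()-t0<.8:a.append(rd(1))
print("hold",np.array(a)[:,0].round(1),robot.current_ee_pos(),robot.current_time_s())
s_=snap("side","side2");t=snap("top","top2")
r=lambda im,x,y,w,h,W,H:cv2.resize(im[y:y+h,x:x+w],(W,H),interpolation=cv2.INTER_CUBIC)
cv2.imwrite("pics/c2.png",np.hstack([r(s_,235,150,135,100,540,400),r(t,275,170,65,100,260,400)])[:,:,::-1])
E
```

```text
[-4.2927  0.1629  1.9371]
low 0.037200000000000004 [-5.3196 -0.0679  3.0268]
0.05105 [-6.0974  0.2291  4.2647]
0.0512 [-6.7294  0.6478  4.7336]
0.05135 [-7.781   0.367   5.3627]
hold [-6.4 -7.8 -7.3 -7.4 -6.9 -6.7 -7.  -7.2 -7.4 -7.1 -6.1 -7.8 -7.2 -6.9
 -7.6 -8.1 -7.4 -7.6 -7.9 -7.6 -7.6 -7.8 -8.2 -6.6 -7.2] [0.5312 0.0198 0.0372] 30.575
```

View pics/c2.png

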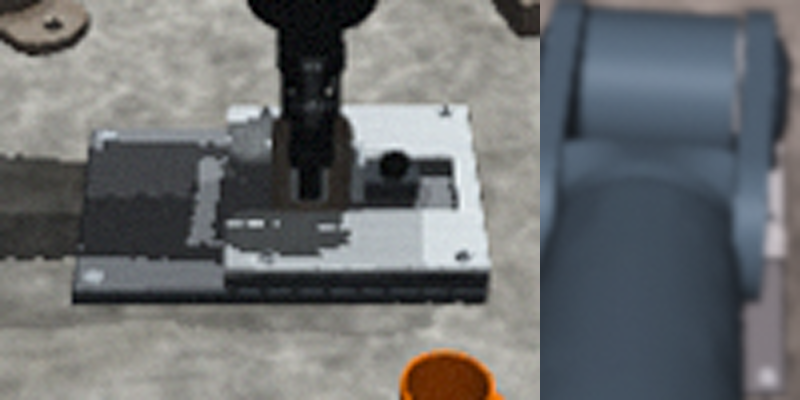

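The view shows the pipe in the slot, its right edge (353,160) against the stop block. Press held at about 7 N; now release.

```bash
python3 - <<'E'
from h import *
np.set_printoptions(precision=4,suppress=True)
eoat.ungrasp();robot.hold(.2);print(robot.current_finger_gap(),robot.current_ft_force())
e=robot.current_ee_pos();robot.move_straight([e[0],e[1],.15],v=.1)
print(robot.current_ft_force())
robot.reach([.40,.30,.22],Q);print(robot.current_time_s())
s_=snap("side","side3");t=snap("top","top3")
r=lambda im,x,y,w,h,W,H:cv2.resize(im[y:y+h,x:x+w],(W,H),interpolation=cv2.INTER_CUBIC)
cv2.imwrite("pics/c3.png",np.hstack([r(s_,235,150,135,100,540,400),r(t,275,170,65,100,260,400)])[:,:,::-1])
E
```

```text
0.08539365672890255 [-0.5129 -0.1791 -0.6238]
[-0.7296  0.0605 -0.3004]
33.825
```

View pics/c3.png

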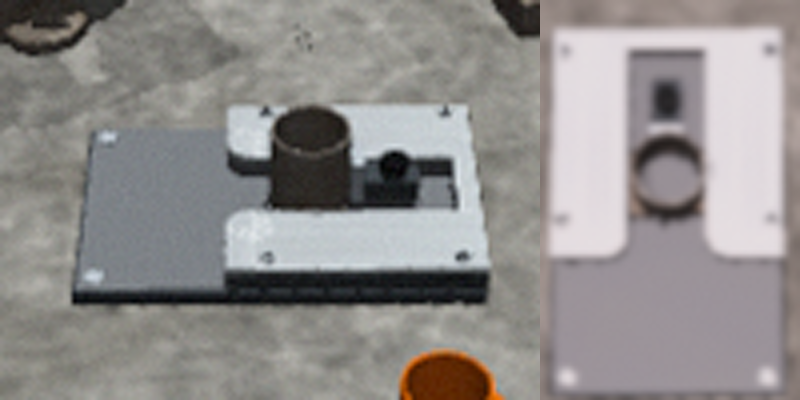

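The view shows the flange upright in the slot (side crop (312,160)), touching the stop, whose screw is unmoved at top crop (667,98).

```bash
python3 -c "
from h import *
print(robot.sign_off())"
```

```text
the job is handed in; nothing more can be done
None
```

The flange stands upright in the slot against the stop, pressed home at about 7 N for 0.8 s and released. The stop looks unmoved in the last picture, I went nowhere near the bystanders, and the job was handed in at about 34 s.

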